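Load the paper roll into the printer's roll stand

ROBOT

A 6-joint arm with a two-finger parallel gripper is mounted at the origin on the work surface. World frame = base frame: x ahead of the robot, y to its left, z up, the work surface at z = 0. Lengths are in m, angles in rad, forces in N, time in s.
With the tool pointing down it reaches from about 0.275 to 0.85 m from the base axis. Payload 19 kg.
Tool frame: the origin (TCP) lies midway between the tips of the shut fingers; the grasp point (between the pads) lies 19 mm behind it; z points along the fingers, y is the direction in which the jaws open and shut (so a half turn about z gives the same grasp; the last joint's range is limited). The gripper opens to 85 mm and grips with 20 to 120 N. Pads are 22 mm wide; open, the fingers measure 114 mm over their backs; the gripper's body (76 mm by 85 mm) begins 54 mm behind the grasp point. The pads swing forward as they close: fully open they stand 13 mm farther back than shut.
Start: joints at [-1.415, 0.15, 1.437, -0, 1.554, -0.134], TCP at [0.164, -0.551, 0.231] pointing down, gripper open.
Joint ranges: [-2.8, 2.8], [-0.68, 2.1], [0.12, 2.68], [-1.39, 4.53], [0.16, 2.79], [-2.81, 2.81]. Speed limits (rad/s): [1.89, 1.89, 2.22, 3.01, 3.01, 3.01].

INTERFACE

Orientations are given as a rotation vector (axis times angle).
In Python, from bench import sensors, eyes, job gives the robot as it stands.
- The arm moves only by the shell command python3 -m inch 'ROWS' [FORCE]. ROWS is JSON, a list of rows, each a list of 3 entries, a list of its own where there are three numbers: the shift along the world's x, y, z in m, then the turn about the world's z in rad, then the opening in per cent of the stroke, from 0 (shut) to 100 (fully open). A call has 1 to 5 rows; each row shifts and turns the commanded pose from where the row before left it; what a row does not reach is not made up. A row lasts 1/10 s, in which the tool goes at most 50 mm and 8.59 degrees, less where a joint would pass 70% of its speed; a pose out of reach is approached as far as the arm can. A call with a gripper value outside its range is refused whole. The fingers move at their own pace and stop on an object; FORCE is the grip in N (left out, the last holds). Time passes only in rows, so rows that do not move let the fingers close. It gives the time, the measured TCP pose, the force and the opening at its end, in the units of the state.
- sensors.read_state(): the state, without advancing time (a new reading comes with each control period).
- eyes.snapshot(name): name is "scene" or "top" or "wrist"; returns a dict with "image" (400x640x3 uint8, red, green, blue), "camera_matrix" (3x3 intrinsics, pixels), "R" (3x3) and "t" (3): a world point X has camera coordinates R X + t. Camera axes: x right, y down, z forward; pixel columns grow to the right and rows downward; lengths in m; the calibration is good to about 2 mm. A picture is of the moment at which its call begins. There is no depth.
- job.sign_off(): hands the job in, once; it reports no verdict.
The state is a dict: "clock": time; "qpos": joint angles; "dq": joint speeds; "joint_efforts": joint torques, N m; "tcp_pos": TCP position; "ee_rot": TCP orientation; "contact_force": force on the tool from outside, world axes, zero at the start; "ft_torque": the same for the moment, N m; "opening": finger opening in m.
Only numpy, scipy, OpenCV 4.12 (cv2) and the standard library are available. Lean on these libraries where they do the work, as an engineer would, in place of code of your own. Each camera call takes 0.05 s, during which the arm holds its last target.

TASK

Load the paper roll into the bracket behind the report printer: put the sprung end of its spindle into one end cup, press to shorten the spindle, bring the other end in line with the opposite cup and ease the spring out, without letting it snap, until both ends sit fully home. Go gently, the thin bracket bends if pushed with more than 30 N. Then let go of the roll, and leave the other things on the bench alone.

Things in the scene. Friction and masses are not known exactly. Their poses are not given: they have to be found in the camera images.
- stand: Base plate (3 mm, x -225..45, y +-82 mm), fixed, with the printer (x -213..-103, y +-56, 68 mm high) and a U-bracket for the roll. Origin on the bench, z up, y along the roll axis. Bracket: foot 6 mm above the bench, uprights 3 mm sheet metal, 28 mm wide in x, inner faces 112 mm apart, round tops 74 mm high, an end cup on each. It bends if anything pushes on the stand with over 30 N
- cup_left (a point): Nominal floor centre of the cup on the +y upright (stand frame 0, 54, 60 mm), axes as the stand's; opens to -y. Cups: conical, axis level along y, 9 mm deep, bore 14.5 mm at the floor, 21 mm at the mouth, 25 mm outside; floors 108 mm apart, mouths 90. The bracket is clamped in slots up to 8 mm either way along y from nominal: both cups shift together, unmeasured; find by feel
- cup_right (a point): Nominal floor centre of the like cup on the -y upright (stand frame 0, -54, 60 mm), axes as the stand's; opens to +y; shifts along y with the other cup. Either cup takes either end of the spindle
- spindle: White paper roll fixed on a spring-loaded telescopic spindle, lying loose on the bench, about 0.18 kg. Origin on its axis, mid roll; x along the axis from rigid tail to sprung nose. Roll 45 mm diameter, 57 mm wide (x +-28.5 mm), firm enough to grip; black tube 18 mm diameter, x -35..33 mm; 10 mm diameter domed stubs at both ends. 112 mm tip to tip when free
- spindle_nose (a point): Tip centre of the sprung steel nose, 10 mm diameter, 32 mm out of the tube; at x 65 mm of the spindle when free; moves with it. Slides in 17 mm to a hard stop; spring 2.8 N at first touch + 350 N/m (8.05 N at 15 mm, 8.75 N at the stop). With the nose on a cup floor and the spindle level it must be 13 mm in for the tail to pass the other cup's rim; seated 4 mm
- spindle_tail (a point): Tip centre of the rigid tail stub, 10 mm diameter, 12 mm long, black, at x -47 mm of the spindle; axes as the spindle's
- meter: Handheld meter in a green holster lying on the bench, 150 x 72 x 35 mm; origin under its centre, x along its length. Leave alone
- magnet: Round steel pot magnet, 70 mm in diameter, 16 mm high; origin under its centre. Leave alone
- spare_roll: Spare paper roll without spindle, standing on end, 45 mm in diameter, 57 mm high; origin under its centre. Leave alone
- screwdriver: Screwdriver lying on the bench, 160 mm long, about 25 mm thick; origin near its middle, x along it. Leave alone
There are look-alikes about, which are no part of the job. Leave any green look-alike of the spindle alone.

How it is judged:
By the outcome, as a careful person would: the job done as asked, in the order asked, and still so for the second after the job is handed in, with the robot touching nothing.
It also fails if it takes over 58 s, if anything falls off the work surface, if the arm or the gripper's body presses on something with over 40 N, if the wrist force passes 120 N, or if a joint passes its speed limit or range.

## Working session

There is one attempt and no reset: what is moved stays moved. The work goes in short steps, Python scripts to look and compute and a shell command to move; the robot and the scene stay as the last step left them, time stands still between calls to the robot, and variables do not carry over. Pictures are saved under pics/ and viewed, and the job is handed in when it is done.

```bash
ls; mkdir -p pics
python3 - <<'E'
from bench import sensors, eyes
import cv2, pickle
print(sensors.read_state())
for n in ["scene","top","wrist"]:
    s=eyes.snapshot(n); pickle.dump(s,open(f"pics/{n}0.pkl","wb"))
    cv2.imwrite(f"pics/{n}0.png",s["image"][:,:,::-1]); print(n,s["camera_matrix"],s["R"],s["t"])
E
```

```text
pics
{'clock': 0.0, 'qpos': array([-1.41501059e+00,  1.50977766e-01,  1.43797433e+00,  3.05350276e-05,
        1.55378755e+00, -1.33995074e-01]), 'dq': array([-0.00043051,  0.00024209, -0.00050179,  0.00138637, -0.0001679 ,
       -0.00108739]), 'joint_efforts': array([ 2.08739375e-04, -7.13056612e+01, -5.70867920e+01, -1.54117620e-04,
        9.05171677e-03, -4.81597738e-05]), 'tcp_pos': array([ 0.16426047, -0.55080831,  0.23070837]), 'ee_rot': array([-3.10753910e+00, -4.53429180e-01, -2.83140858e-05]), 'contact_force': array([ 0.17751796, -0.39980359,  0.01360517]), 'ft_torque': array([ 0.01603192, -0.02294416,  0.00937145]), 'opening': 0.08497172660548398}
scene [[406.26169243   0.         319.93743086]
 [  0.         406.26169243 199.75025581]
 [  0.           0.           1.        ]] [[-0.60088688  0.7993204  -0.00467511]
 [ 0.51198738  0.38038041 -0.77018158]
 [-0.61384352 -0.46518561 -0.63780756]] [ 0.38695388 -0.22549981  1.22208959]
top [[428.49038973   0.         326.77964751]
 [  0.         428.49038973 196.00690948]
 [  0.           0.           1.        ]] [[ 0.02289286 -0.99973016  0.00394019]
 [-0.99296348 -0.0231956  -0.11612705]
 [ 0.11618711 -0.00125398 -0.99322655]] [-0.09644931  0.58540282  1.09400045]
wrist [[276.60919853   0.         321.43017389]
 [  0.         276.60919853 197.72222009]
 [  0.           0.           1.        ]] [[ 2.85977720e-01 -9.58236200e-01 -3.57787604e-04]
 [-9.07653765e-01 -2.71001479e-01  3.20504043e-01]
 [-3.07215537e-01 -9.13322684e-02 -9.47247080e-01]] [-0.57408372 -0.04253915  0.38041781]
```

View pics/scene0.png

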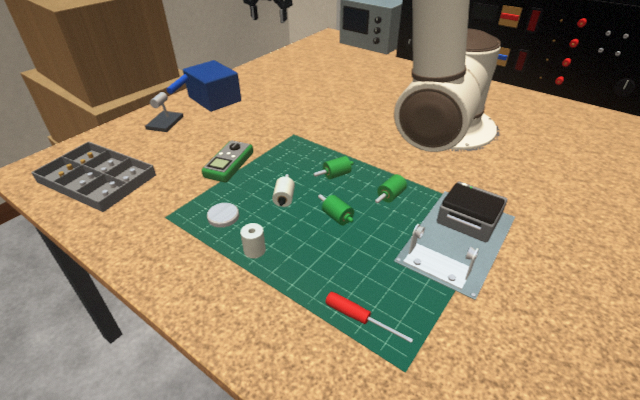

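View pics/top0.png

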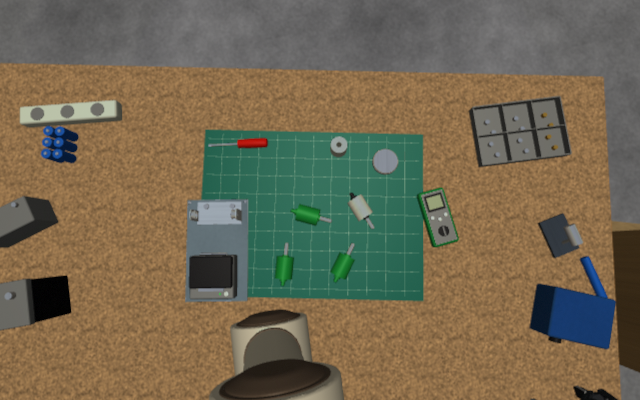

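View pics/wrist0.png

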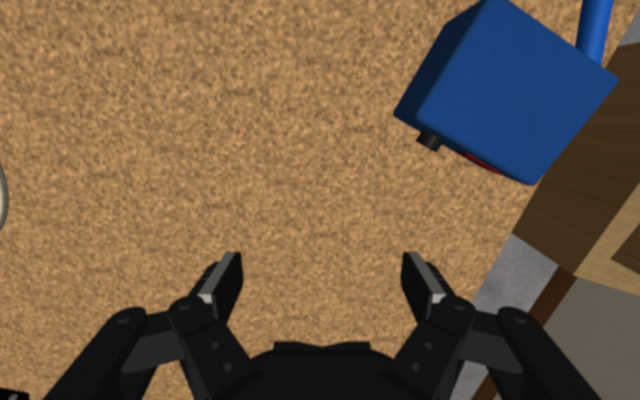

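The white roll with a spindle is at top (361,209). The green look-alikes are at (307,214), (284,267) and (344,263), and the spare roll without a spindle is at (339,146). I'll enlarge to confirm.

Run:
```python
import cv2
im=cv2.imread("pics/top0.png")
a=cv2.resize(im[180:240,320:400],None,fx=7,fy=7,interpolation=cv2.INTER_CUBIC)
cv2.imwrite("pics/c1.png",a)
b=cv2.resize(im[190:310,180:260],None,fx=5,fy=5,interpolation=cv2.INTER_CUBIC)
cv2.imwrite("pics/c2.png",b)
im=cv2.imread("pics/scene0.png")
cv2.imwrite("pics/c3.png",cv2.resize(im[175:300,390:520],None,fx=4.5,fy=4.5,interpolation=cv2.INTER_CUBIC))
cv2.imwrite("pics/c4.png",cv2.resize(im[160:220,250:320],None,fx=8,fy=8,interpolation=cv2.INTER_CUBIC))
```

```text
(no output)
```

View pics/c1.png

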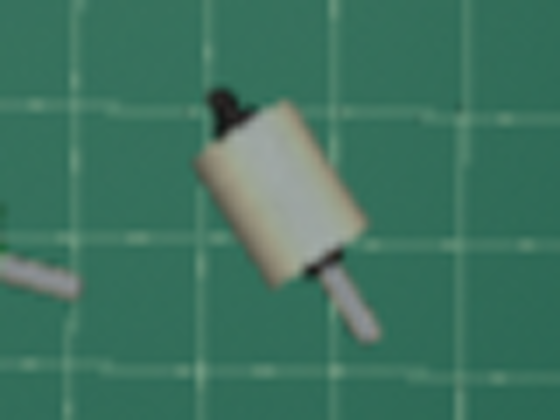

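View pics/c2.png

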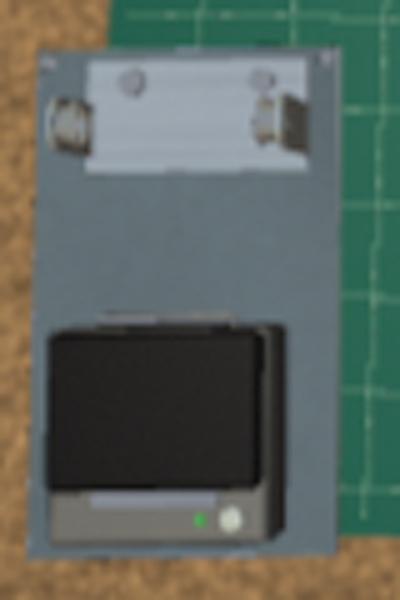

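View pics/c3.png

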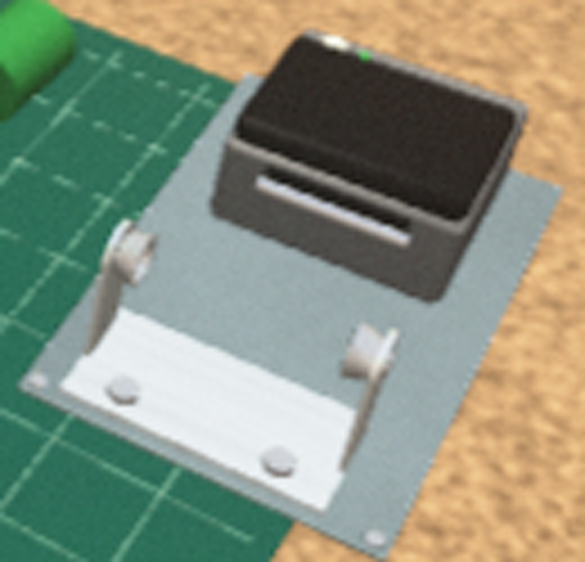

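View pics/c4.png

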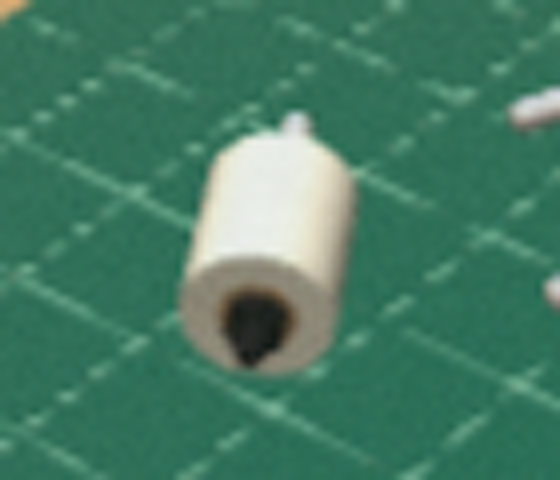

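```bash
cat > h.py <<'E'
import numpy as np, pickle, cv2
def ray(s,u,v,z):
    K,R,t=s["camera_matrix"],s["R"],s["t"]
    d=R.T@np.linalg.solve(K,[u,v,1.]); c=-R.T@t
    return c+d*(z-c[2])/d[2]
def proj(s,X):
    p=s["camera_matrix"]@(s["R"]@np.array(X)+s["t"]); return p[:2]/p[2]
def snap(name,tag,crop=None,f=1):
    from bench import eyes
    s=eyes.snapshot(name); pickle.dump(s,open(f"pics/{tag}.pkl","wb"))
    im=s["image"][:,:,::-1]
    if crop: x0,y0,x1,y1=crop; im=im[y0:y1,x0:x1]
    cv2.imwrite(f"pics/{tag}.png",cv2.resize(im,None,fx=f,fy=f,interpolation=cv2.INTER_CUBIC)); return s
E
python3 - <<'E'
from h import *
s=pickle.load(open("pics/top0.pkl","rb"));c=pickle.load(open("pics/scene0.pkl","rb"))
np.set_printoptions(precision=4,suppress=True)
a=ray(s,217/7+320,95/7+180,.0225);b=ray(s,372/7+320,335/7+180,.0225)
d=b-a;print("tail",a,"nose",b,np.linalg.norm(d),"yaw",np.degrees(np.arctan2(d[1],d[0])),"origin",a+d*47/112)
# roll outline corners at z .0225
P=[ray(s,x/7+320,y/7+180,.0225) for x,y in[(195,160),(290,100),(368,220),(278,288)]]
print("roll centre",np.mean(P,0), P)
print("plate top")
Q=[ray(s,x/5+180,y/5+190,.003) for x,y in[(40,50),(340,47),(337,553),(27,556)]]
print(np.array(Q))
Q2=[ray(c,x/4.5+390,y/4.5+175,.003) for x,y in[(22,384),(385,558),(563,190),(245,75)]]
print("scene",np.array(Q2))
print("foot",np.array([ray(s,x/5+180,y/5+190,.006) for x,y in[(88,57),(308,57),(305,172),(85,172)]]))
print("cup tops z.06", ray(s,70/5+180,125/5+190,.06),ray(s,280/5+180,122/5+190,.06))
E
```

```text
tail [ 0.5969 -0.1472  0.0225] nose [ 0.5071 -0.2072  0.0225] 0.10794470736815717 yaw -146.2801988780708 origin [ 0.5592 -0.1724  0.0225]
roll centre [ 0.5605 -0.1728  0.0225] [array([ 0.5718, -0.1393,  0.0225]), array([ 0.5956, -0.175 ,  0.0225]), array([ 0.5505, -0.2052,  0.0225]), array([ 0.524 , -0.1715,  0.0225])]
plate top
[[0.5715 0.2915 0.003 ]
 [0.5769 0.1297 0.003 ]
 [0.3094 0.1194 0.003 ]
 [0.3042 0.2821 0.003 ]]
scene [[0.5779 0.1356 0.003 ]
 [0.573  0.2967 0.003 ]
 [0.3073 0.2868 0.003 ]
 [0.315  0.1242 0.003 ]]
foot [[0.568  0.2645 0.006 ]
 [0.5708 0.1461 0.006 ]
 [0.5089 0.1449 0.006 ]
 [0.5062 0.2625 0.006 ]]
cup tops z.06 [0.5277 0.2554 0.06  ] [0.5317 0.1482 0.06  ]
```

The crop confirms it: white roll, black tail tip at top (351,194), steel nose tip at (373,228). The stand's bracket is on the side away from the robot, at top (190–240, 200–225). I'll move above the roll.

```bash
python3 -m inch '[[[0.035,0.033,0],0.06,100],[[0.035,0.033,0],0.06,100],[[0.035,0.033,0],0.06,100],[[0.035,0.033,0],0.06,100],[[0.035,0.033,0],0.06,100]]' 60
python3 -m inch '[[[0.035,0.033,0],0,100],[[0.035,0.033,0],0,100],[[0.035,0.033,0],0,100],[[0.035,0.033,-0.02],0,100],[[0.035,0.033,-0.02],0,100]]'
python3 -m inch '[[[0.03,0.03,-0.02],0,100],[[0.016,0.018,-0.01],0,100],[[0,0,0],0,100]]'
python3 - <<'E'
from h import *
snap("wrist","w1")
E
```

```text
clock: 0.65
tcp_pos: [0.3403, -0.3844, 0.2312]
ee_rot: [-3.005, -0.916, -0.0]
contact_force: [0.8, -0.6, 1.1]
opening: 0.0856
clock: 1.15
tcp_pos: [0.5128, -0.222, 0.1927]
ee_rot: [3.005, 0.913, 0.001]
contact_force: [-0.4, -1.7, -0.1]
opening: 0.0857
clock: 1.45
tcp_pos: [0.5583, -0.1729, 0.1606]
ee_rot: [-3.002, -0.917, 0.003]
contact_force: [-0.1, -0.6, 0.1]
opening: 0.0853
```

View pics/w1.png

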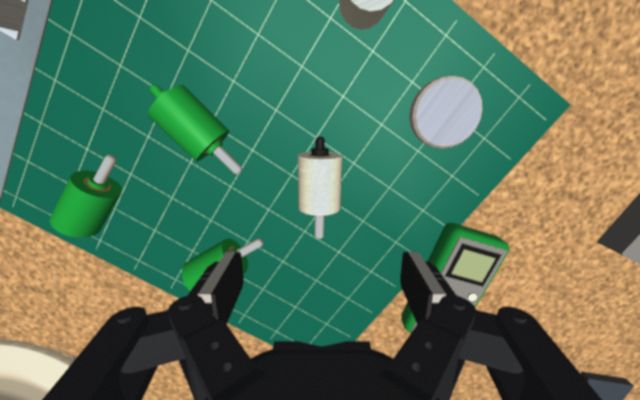

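The wrist view shows the roll aligned with the jaws: tail tip (320,138), nose tip (319,238). One green look-alike at (215,260) lies near the left finger, so I'll check its clearance.

Run:
```python
from h import *
np.set_printoptions(precision=4,suppress=True)
s=pickle.load(open("pics/w1.pkl","rb"))
a=ray(s,320,138,.0225);b=ray(s,319,238,.0225);d=b-a
print(a,b,np.linalg.norm(d),np.degrees(np.arctan2(d[1],d[0])),a+d*47/112)
print("green",[ray(s,x,y,.0225) for x,y in[(262,242),(244,240),(183,265)]])
# finger lateral positions
c=a+d*47/112; j=np.array([np.sin(.593),-0,0])
import math
for k in (-1,1): print(c+k*.057*np.array([math.cos(math.radians(-56.2)),math.sin(math.radians(-56.2)),0]))
```

```text
[ 0.5981 -0.143   0.0225] [ 0.5052 -0.204   0.0225] 0.1111083410691663 -146.69529285986798 [ 0.5591 -0.1686  0.0225]
green [array([ 0.4648, -0.1531,  0.0225]), array([ 0.4555, -0.135 ,  0.0225]), array([ 0.3868, -0.0915,  0.0225])]
[ 0.5274 -0.1212  0.0225]
[ 0.5908 -0.2159  0.0225]
```

Run:
```python
from h import *
s=pickle.load(open("pics/w1.pkl","rb"))
print(ray(s,240,172,.0225),ray(s,228,125,.0225),ray(s,212,160,.0225))
```

```text
[ 0.5225993  -0.09333026  0.0225    ] [ 0.55783381 -0.06072741  0.0225    ] [ 0.51763275 -0.06342554  0.0225    ]
```

```bash
python3 -m inch '[[[0.001,0.004,-0.03],-0.01,100],[[0,0,-0.04],0,100],[[0,0,-0.04],0,100],[[0,0,-0.03],0,100],[[0,0,-0.012],0,100]]'
python3 -m inch '[[[0,0,-0.006],0,100],[[0,0,0],0,100]]'
```

```text
clock: 2.0
tcp_pos: [0.5569, -0.172, 0.0086]
ee_rot: [-3.009, -0.896, 0.004]
contact_force: [-0.3, -0.7, -0.1]
opening: 0.0856
clock: 2.2
tcp_pos: [0.5587, -0.1722, 0.0056]
ee_rot: [3.01, 0.897, 0.001]
contact_force: [0.9, 0.3, -0.1]
opening: 0.0857
```

```bash
python3 -m inch '[[[0,0.003,-0.003],0,100],[[0,0,0],0,60],[[0,0,0],0,40],[[0,0,0],0,30],[[0,0,0],0,30]]' 60
python3 -m inch '[[[0,0,0],0,30],[[0,0,0],0,30],[[0,0,0],0,30]]' 60
python3 -c "
from h import *
snap('wrist','w2')"
```

```text
clock: 2.7
tcp_pos: [0.5587, -0.1685, 0.0027]
ee_rot: [3.01, 0.898, 0.001]
contact_force: [-3.8, 3.1, 10.4]
opening: 0.0437
clock: 3.0
tcp_pos: [0.5587, -0.1686, 0.0027]
ee_rot: [3.01, 0.898, 0.001]
contact_force: [-3.7, 3.5, 9.4]
opening: 0.0435
```

View pics/w2.png

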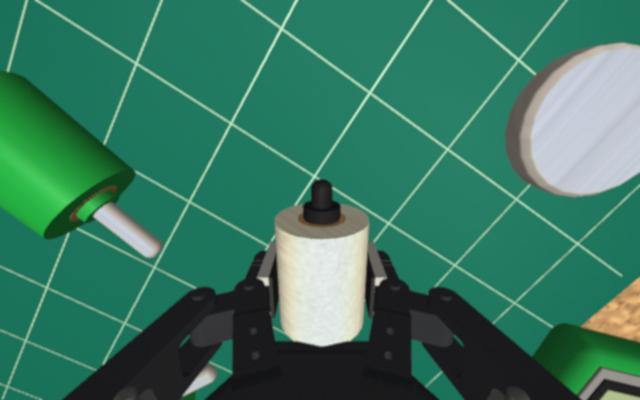

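Gripped at 43.5 mm. Next I lift and carry towards the bracket.

```bash
python3 -m inch '[[[0,0,0.02],0,30],[[0,0,0.04],0,30],[[0,0,0.045],0,30],[[0,0,0.045],0,30],[[0,0.01,0.03],0,30]]'
python3 -m inch '[[[-0.01,0.03,0],0.1,30],[[-0.01,0.04,0],0.14,30],[[-0.01,0.04,0],0.14,30],[[-0.01,0.04,0],0.14,30],[[-0.01,0.03,0],0.14,30]]'
python3 -m inch '[[[0,0.02,0],0.05,30],[[0,0,0],0,30],[[0,0,0],0,30]]'
python3 -c "
from h import *
snap('wrist','w3');snap('top','t3',(160,140,360,310),4);snap('scene','s3',(340,120,540,290),4)"
```

```text
clock: 3.55
tcp_pos: [0.5588, -0.1594, 0.1854]
ee_rot: [3.009, 0.896, 0.003]
contact_force: [0.1, 0.2, -1.7]
opening: 0.0434
clock: 4.05
tcp_pos: [0.5077, 0.0233, 0.1821]
ee_rot: [-2.551, -1.833, -0.0]
contact_force: [0.7, -1.6, -1.3]
opening: 0.0435
clock: 4.35
tcp_pos: [0.5084, 0.0414, 0.182]
ee_rot: [2.51, 1.889, -0.0]
contact_force: [0.2, -1.4, -2.9]
opening: 0.0435
```

View pics/w3.png

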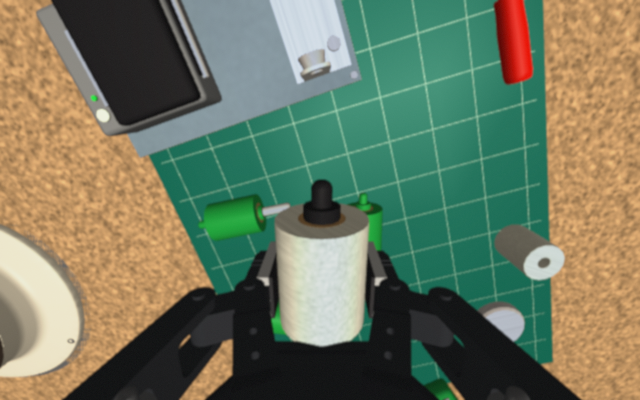

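View pics/t3.png

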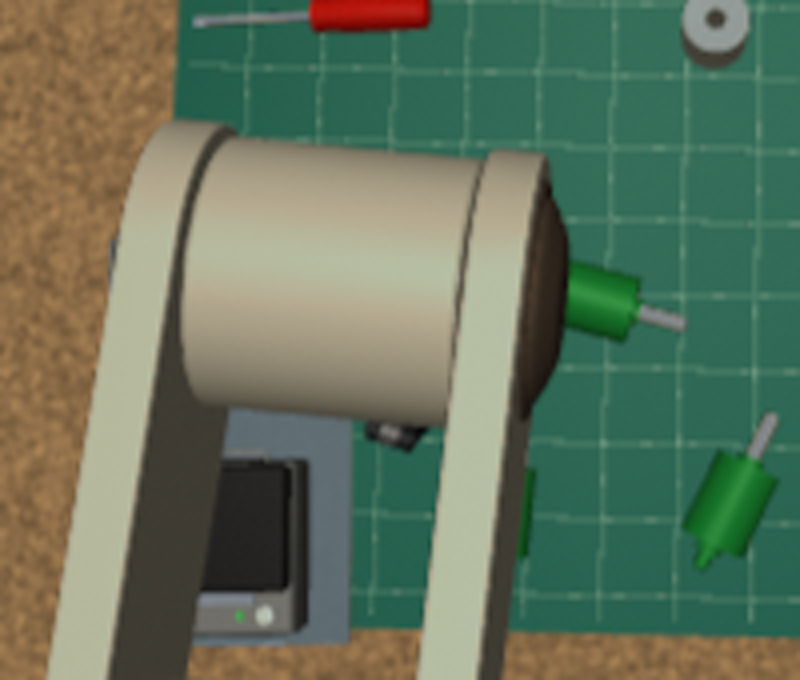

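View pics/s3.png

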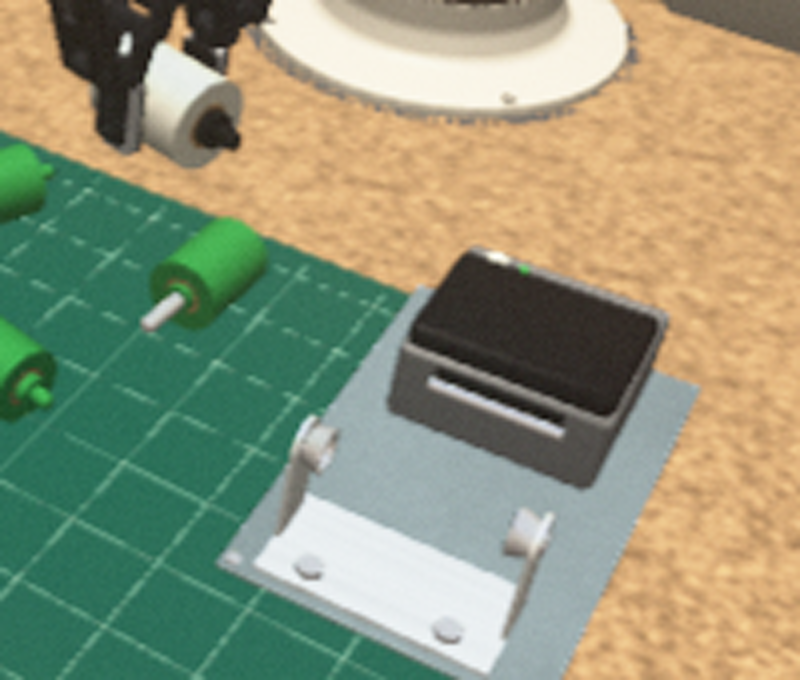

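```bash
python3 -m inch '[[[0.0,0.03,0.02],0,30],[[0,0.03,0.02],0,30],[[0,0,0.01],0,30],[[0,0,0],0,30]]'
python3 -c "
from h import *
snap('wrist','w4')"
```

```text
clock: 4.9
tcp_pos: [0.509, 0.1011, 0.233]
ee_rot: [2.51, 1.888, 0.002]
contact_force: [0.0, -0.8, -1.6]
opening: 0.0437
```

View pics/w4.png

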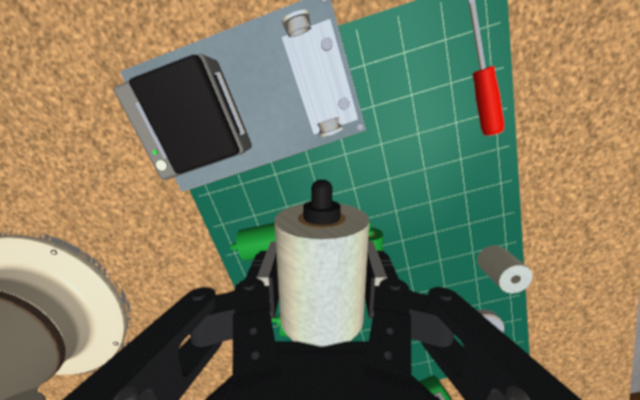

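Run:
```python
import cv2
im=cv2.imread("pics/w4.png")
cv2.imwrite("pics/c5.png",cv2.resize(im[0:200,110:380],None,fx=2.95,fy=2.95,interpolation=cv2.INTER_CUBIC))
cv2.imwrite("pics/c6.png",cv2.resize(im[0:150,270:380],None,fx=4,fy=4,interpolation=cv2.INTER_CUBIC))
```

```text
(no output)
```

View pics/c5.png

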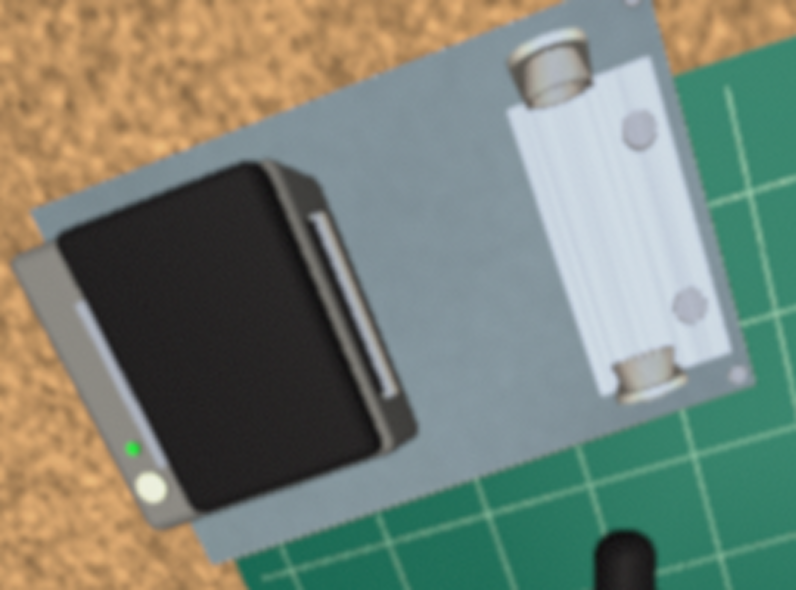

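View pics/c6.png

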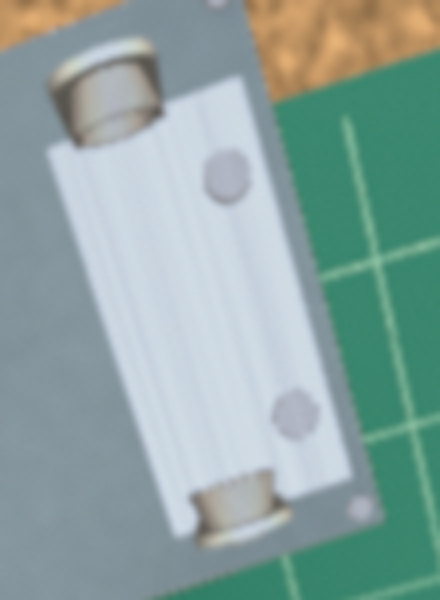

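```bash
cat > fit.py <<'E'
from h import *
from scipy.optimize import least_squares
np.set_printoptions(precision=4,suppress=True)
T=pickle.load(open("pics/top0.pkl","rb"));S=pickle.load(open("pics/scene0.pkl","rb"));W=pickle.load(open("pics/w4.pkl","rb"))
a=lambda x,y:(110+x/2.95,y/2.95); b=lambda x,y:(270+x/4,y/4)
t=lambda x,y:(180+x/5,190+y/5); c=lambda x,y:(390+x/4.5,175+y/4.5)
# cam, px, stand pt, shifts?
O=[(W,a(755,383),(45,-82,3),0),(W,a(213,563),(-225,-82,3),0),(W,a(35,210),(-225,82,3),0),
(W,b(193,495),(-12.5,-45,60),1),(W,b(272,470),(12.5,-45,60),1),(W,b(75,143),(-12.5,45,60),1),(W,b(163,110),(12.5,45,60),1),
(T,t(40,50),(45,82,3),0),(T,t(340,47),(45,-82,3),0),(T,t(337,553),(-225,-82,3),0),(T,t(27,556),(-225,82,3),0),
(S,c(22,384),(45,-82,3),0),(S,c(385,558),(45,82,3),0),(S,c(563,190),(-225,82,3),0),(S,c(245,75),(-225,-82,3),0),
(S,c(143,263),(0,-45,60),1)]
def w(p,X,sh):
    x,y,q,s=p; X=np.array(X)/1e3+[0,s*sh,0]
    return np.array([x+np.cos(q)*X[0]-np.sin(q)*X[1],y+np.sin(q)*X[0]+np.cos(q)*X[1],X[2]])
def res(p,O): return np.concatenate([proj(o[0],w(p,o[2],o[3]))-o[1] for o in O])
if __name__=="__main__":
    for nm,OO in(("all",O),("W",[o for o in O if o[0] is W]),("T+S",[o for o in O if o[0] is not W])):
        r=least_squares(lambda p:res(p,OO),[.53,.21,.035,0]); print(nm,r.x)
        print(r.fun.reshape(-1,2).round(1).tolist())
        print("cupR floor",w(r.x,(0,-54,60),1),"cupL",w(r.x,(0,54,60),1))
E
python3 fit.py
```

```text
all [ 0.5316  0.2128  0.0388 -0.0053]
[[0.9, 0.6], [0.0, 1.1], [-1.9, 0.3], [-1.1, 0.1], [0.7, -1.0], [-0.1, 0.5], [1.4, -0.1], [-1.8, -0.7], [-1.0, -1.0], [-1.0, -0.2], [-1.5, 0.2], [-1.8, -0.1], [-0.2, 0.0], [0.2, -1.1], [0.0, -1.4], [0.1, -0.8]]
cupR floor [0.5339 0.1535 0.06  ] cupL [0.5297 0.2614 0.06  ]
W [ 0.5316  0.2131  0.0387 -0.0057]
[[0.8, 0.3], [-0.1, 0.9], [-2.0, -0.1], [-1.1, 0.2], [0.8, -1.0], [-0.1, 0.5], [1.4, -0.1]]
cupR floor [0.5339 0.1535 0.06  ] cupL [0.5297 0.2614 0.06  ]
T+S [ 0.5314  0.2124  0.0402 -0.0046]
[[-1.7, -0.6], [-0.9, -1.0], [-0.7, -0.2], [-1.2, 0.3], [-1.9, -0.2], [-0.3, -0.1], [-0.1, -1.3], [-0.2, -1.5], [0.3, -0.8]]
cupR floor [0.5337 0.1538 0.06  ] cupL [0.5294 0.2617 0.06  ]
```

Run:
```python
from h import *
W=pickle.load(open("pics/w4.pkl","rb"))
tcp=np.array([.509,.1011,.233])
q=np.radians(-106.1);ax=np.array([np.cos(q),np.sin(q),0]);lat=np.array([-ax[1],ax[0],0])
for dz in(.0168,.0198,.0228):
    p=ray(W,321,180.5,tcp[2]+dz)-tcp; print(dz,"axial",p@ax,"lat",p@lat)
for x in(-.047,0,): print(proj(W,tcp+ax*x+[0,0,.0198]))
print("cam",-W["R"].T@W["t"]-tcp)
# tube/roll front face top edge: roll face at x=-28.5, z+22.5
print(proj(W,tcp+ax*-.0285+[0,0,.0198+.0225]),proj(W,tcp+ax*-.0285+lat*.0225+[0,0,.0198]),proj(W,tcp+ax*-.0285-lat*.0225+[0,0,.0198]))
```

```text
0.0168 axial -0.048456662381416896 lat -0.0011243396284762444
0.0198 axial -0.04926824890594485 lat -0.0011249072819032294
0.0228 axial -0.05007983543047283 lat -0.0011254749353301085
[323.42896522 185.23390014]
[323.19712734 272.51696224]
cam [0.02180666 0.07969146 0.14305839]
[323.78637156 244.19700798] [369.72743707 221.90870037] [276.90879803 221.95333938]
```

```bash
python3 -m inch '[[[0.013,0.032,0],-0.035,30],[[0.013,0.033,0],-0.03,30],[[0.013,0.033,-0.02],0,30],[[0.013,0.033,-0.04],0,30],[[0,0,-0.04],0,30]]'
python3 -m inch '[[[0,0,-0.03],0,30],[[0,0,0],0,30],[[0,0,0],0,30]]'
python3 -c "
from h import *
snap('wrist','w5');snap('scene','s5',(370,120,520,270),4)"
```

```text
clock: 5.45
tcp_pos: [0.5605, 0.2319, 0.1322]
ee_rot: [-2.57, -1.806, -0.001]
contact_force: [0.1, -1.5, -3.2]
opening: 0.0432
clock: 5.75
tcp_pos: [0.5598, 0.2293, 0.1047]
ee_rot: [-2.572, -1.804, 0.001]
contact_force: [-0.1, 0.6, -1.4]
opening: 0.0433
```

View pics/w5.png

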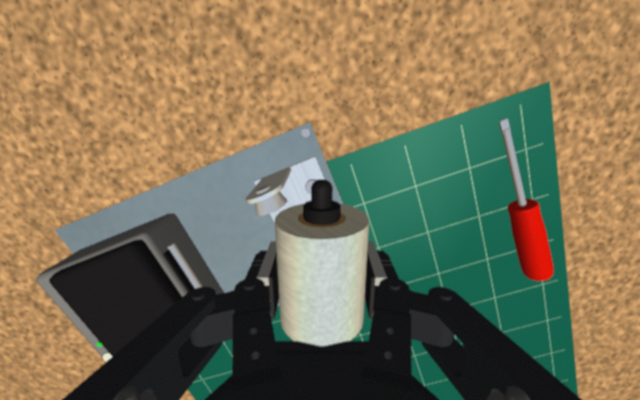

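View pics/s5.png

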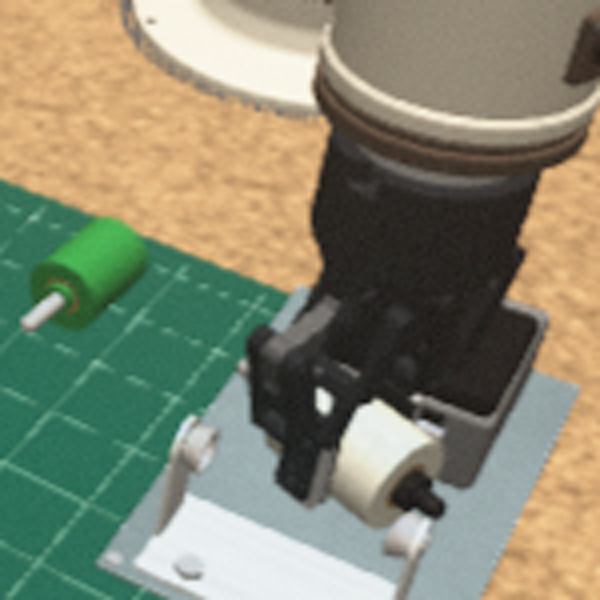

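Run:
```python
from h import *
from fit import w,proj
from bench import sensors
st=sensors.read_state();print(st["tcp_pos"],st["contact_force"],st["ft_torque"],st["dq"])
tcp=st["tcp_pos"]
W=pickle.load(open("pics/w5.pkl","rb"))
p=[.5316,.2128,.0388,-.0053]
for X,sh in[((45,82,3),0),((-225,82,3),0),((-12.5,45,60),1),((12.5,45,60),1),((0,56,74),1),((0,45,60),1)]: print(X,proj(W,w(p,X,sh)))
q=np.radians(-109.9);ax=np.array([np.cos(q),np.sin(q),0])
print("tail",proj(W,tcp-ax*.047+[0,0,.0198]))
im=cv2.imread("pics/w5.png");cv2.imwrite("pics/c7.png",cv2.resize(im[110:250,230:390],None,fx=5,fy=5,interpolation=cv2.INTER_CUBIC)[:600])
```

```text
[0.5606 0.2298 0.1064] [-0.1855 -0.5761 -1.4102] [-0.0342  0.0179 -0.0622] [ 0.0022 -0.0062  0.0007  0.0026 -0.0049  0.0015]
(45, 82, 3) [310.7894 122.176 ]
(-225, 82, 3) [ 55.1083 230.1627]
(-12.5, 45, 60) [257.7702 213.2635]
(12.5, 45, 60) [288.9959 201.1256]
(0, 56, 74) [262.6965 200.3532]
(0, 45, 60) [273.2646 207.2406]
tail [324.7351 184.7075]
```

View pics/c7.png

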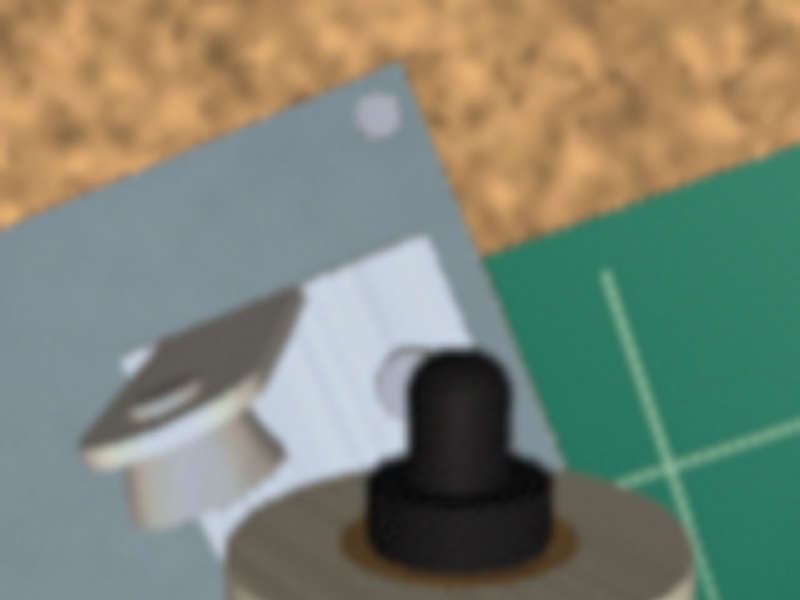

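```bash
python3 -m inch '[[[0.001,0.001,-0.02],0,30],[[0,0,-0.02],0,30],[[0,0,-0.015],0,30],[[0,0,-0.008],0,30],[[0,0,0],0,30]]'
python3 -m inch '[[[0,0,0],0,30],[[0,0,0],0,30]]'
python3 -c "
from h import *
from bench import sensors
print(sensors.read_state()['tcp_pos'],sensors.read_state()['contact_force'])
snap('scene','s6',(400,180,500,270),7)"
```

```text
clock: 6.35
tcp_pos: [0.5606, 0.2311, 0.0412]
ee_rot: [-2.571, -1.805, 0.001]
contact_force: [1.2, 0.5, -2.6]
opening: 0.0434
clock: 6.55
tcp_pos: [0.5611, 0.2313, 0.0425]
ee_rot: [2.57, 1.806, 0.002]
contact_force: [-0.2, -0.3, -1.2]
opening: 0.0433
[0.56114772 0.2313422  0.0425147 ] [-0.17080205 -0.27387885 -1.18569538]
```

View pics/s6.png

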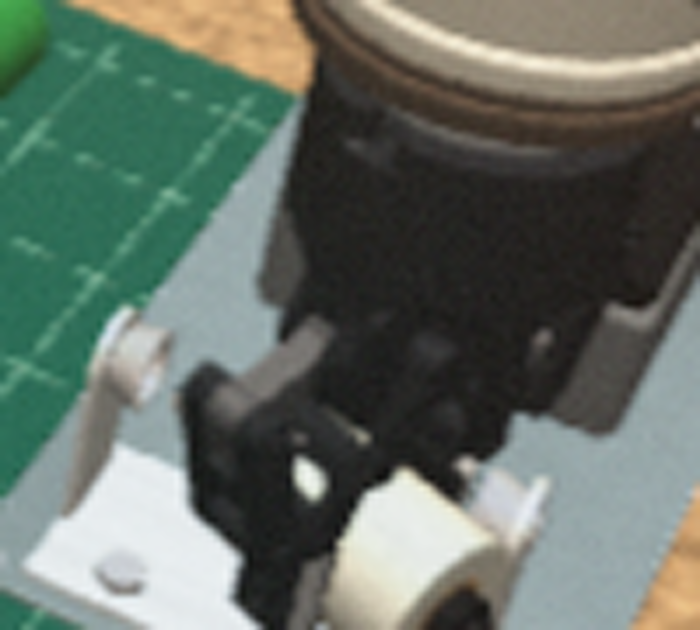

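```bash
python3 -m inch '[[[0.001,0,-0.002],0,30],[[-0.001,-0.004,0],0,30],[[-0.0015,-0.004,0],0,30],[[0,0,0],0,30]]'
python3 -m inch '[[[-0.001,-0.002,0],0,30],[[0,0,0],0,30]]'
python3 -m inch '[[[-0.0005,-0.002,0],0,30],[[0,0,0],0,30]]'
python3 -m inch '[[[-0.0005,-0.002,0],0,30],[[0,0,0],0,30]]'
```

```text
clock: 7.0
tcp_pos: [0.5589, 0.2226, 0.0395]
ee_rot: [-2.571, -1.805, 0.0]
contact_force: [-0.1, -0.2, -1.6]
opening: 0.0437
clock: 7.2
tcp_pos: [0.5581, 0.221, 0.0395]
ee_rot: [-2.571, -1.806, 0.0]
contact_force: [0.2, -1.0, -1.7]
opening: 0.0432
clock: 7.4
tcp_pos: [0.5576, 0.2191, 0.0395]
ee_rot: [-2.571, -1.806, 0.0]
contact_force: [-0.3, 0.7, -2.2]
opening: 0.043
clock: 7.6
tcp_pos: [0.5571, 0.217, 0.0394]
ee_rot: [-2.571, -1.806, 0.0]
contact_force: [-0.2, -0.5, -1.5]
opening: 0.0433
```

```bash
python3 -m inch '[[[-0.0006,-0.0015,0],0,30],[[0,0,0],0,30]]'
python3 -m inch '[[[-0.0005,-0.0015,0],0,30],[[0,0,0],0,30]]'
python3 -m inch '[[[-0.0005,-0.0015,0],0,30],[[0,0,0],0,30]]'
python3 -m inch '[[[-0.0005,-0.0015,0],0,30],[[0,0,0],0,30]]'
```

```text
clock: 7.8
tcp_pos: [0.5564, 0.2156, 0.0394]
ee_rot: [-2.571, -1.806, 0.0]
contact_force: [0.4, -0.8, -0.8]
opening: 0.0436
clock: 8.0
tcp_pos: [0.556, 0.2141, 0.0395]
ee_rot: [-2.571, -1.806, 0.0]
contact_force: [0.8, -0.5, -1.9]
opening: 0.0432
clock: 8.2
tcp_pos: [0.5556, 0.2128, 0.0396]
ee_rot: [-2.571, -1.806, -0.001]
contact_force: [0.7, 2.7, -1.9]
opening: 0.0431
clock: 8.4
tcp_pos: [0.555, 0.2112, 0.0395]
ee_rot: [-2.571, -1.806, -0.0]
contact_force: [1.3, 2.0, -1.8]
opening: 0.0431
```

Floor contact is felt at TCP y≈0.213, about 3 N along the axis, as predicted. Next I'll work out waypoints for swinging about the nose tip while compressing.

```bash
cat > wp.py <<'E'
import numpy as np
N=np.array([.5337,.1537]);L0=.0635;q0=-87.78
def T(th,c):
    q=np.radians(q0-th); a=np.array([np.cos(q),np.sin(q)]); return N-a*(L0-c/1e3)
if __name__=="__main__":
    p=np.array([.555,.2112]);pt=22.1
    for th,c in[(20,3.5),(18,5),(16,7),(14,9),(14,11),(14,12.5),(14,14),(14,15),(11,15),(8,15),(5,15),(2.5,15),(0,15)]:
        t=T(th,c);print(th,c,t.round(4),"d mm",((t-p)*1e3).round(1),"turn",round(np.radians(pt-th),3));p=t;pt=th
E
python3 wp.py
```

```text
20 3.5 [0.552  0.2108] d mm [-3.  -0.4] turn 0.037
18 5 [0.5496 0.21  ] d mm [-2.4 -0.8] turn 0.035
16 7 [0.5472 0.2086] d mm [-2.5 -1.4] turn 0.035
14 9 [0.5448 0.2071] d mm [-2.3 -1.5] turn 0.035
14 11 [0.5444 0.2051] d mm [-0.4 -2. ] turn 0.0
14 12.5 [0.5441 0.2036] d mm [-0.3 -1.5] turn 0.0
14 14 [0.5438 0.2022] d mm [-0.3 -1.5] turn 0.0
14 15 [0.5436 0.2012] d mm [-0.2 -1. ] turn 0.0
11 15 [0.5411 0.2016] d mm [-2.5  0.5] turn 0.052
8 15 [0.5386 0.202 ] d mm [-2.5  0.3] turn 0.052
5 15 [0.5361 0.2021] d mm [-2.5  0.2] turn 0.052
2.5 15 [0.5339 0.2022] d mm [-2.1  0.1] turn 0.044
0 15 [0.5318 0.2022] d mm [-2.1 -0. ] turn 0.044
```

```bash
python3 -m inch '[[[-0.003,-0.0004,0],0.037,30],[[0,0,0],0,30]]'
python3 -m inch '[[[-0.0024,-0.0008,0],0.035,30],[[0,0,0],0,30]]'
python3 -m inch '[[[-0.0025,-0.0014,0],0.035,30],[[0,0,0],0,30]]'
python3 -m inch '[[[-0.0023,-0.0015,0],0.035,30],[[0,0,0],0,30],[[0,0,0],0,30]]'
```

```text
clock: 8.6
tcp_pos: [0.5519, 0.2109, 0.0395]
ee_rot: [-2.536, -1.854, -0.0]
contact_force: [1.4, 4.3, -1.3]
opening: 0.0435
clock: 8.8
tcp_pos: [0.5496, 0.2101, 0.0395]
ee_rot: [-2.504, -1.897, -0.0]
contact_force: [1.8, 4.3, -1.7]
opening: 0.0438
clock: 9.0
tcp_pos: [0.5472, 0.2087, 0.0395]
ee_rot: [-2.471, -1.94, -0.0]
contact_force: [1.8, 4.7, -1.2]
opening: 0.0438
clock: 9.3
tcp_pos: [0.545, 0.2073, 0.0396]
ee_rot: [-2.438, -1.981, -0.001]
contact_force: [1.5, 5.0, -2.9]
opening: 0.0435
```

```bash
python3 -m inch '[[[-0.0004,-0.002,0],0,30],[[0,0,0],0,30]]'
python3 -m inch '[[[-0.0003,-0.0015,0],0,30],[[0,0,0],0,30]]'
python3 -m inch '[[[-0.0003,-0.0015,0],0,30],[[0,0,0],0,30],[[0,0,0],0,30]]'
python3 -c "
from h import *
from bench import sensors
print(sensors.read_state()['contact_force'])
snap('wrist','w7');print(sensors.read_state()['contact_force'])"
python3 -c "
import cv2
im=cv2.imread('pics/w7.png');cv2.imwrite('pics/w7c.png',cv2.resize(im[100:260,230:400],None,fx=4,fy=4,interpolation=cv2.INTER_CUBIC)[:600])"
```

```text
clock: 9.5
tcp_pos: [0.5446, 0.2053, 0.0395]
ee_rot: [-2.438, -1.981, -0.001]
contact_force: [0.4, 6.0, -2.2]
opening: 0.0437
clock: 9.7
tcp_pos: [0.5444, 0.2038, 0.0395]
ee_rot: [-2.438, -1.98, -0.001]
contact_force: [1.2, 5.9, -2.3]
opening: 0.0437
clock: 10.0
tcp_pos: [0.5441, 0.2025, 0.0395]
ee_rot: [-2.438, -1.981, -0.001]
contact_force: [1.4, 7.1, -1.7]
opening: 0.0434
[ 1.44273414  7.05153519 -1.74413218]
[ 1.22452212  7.29696637 -1.84115072]
```

View pics/w7c.png

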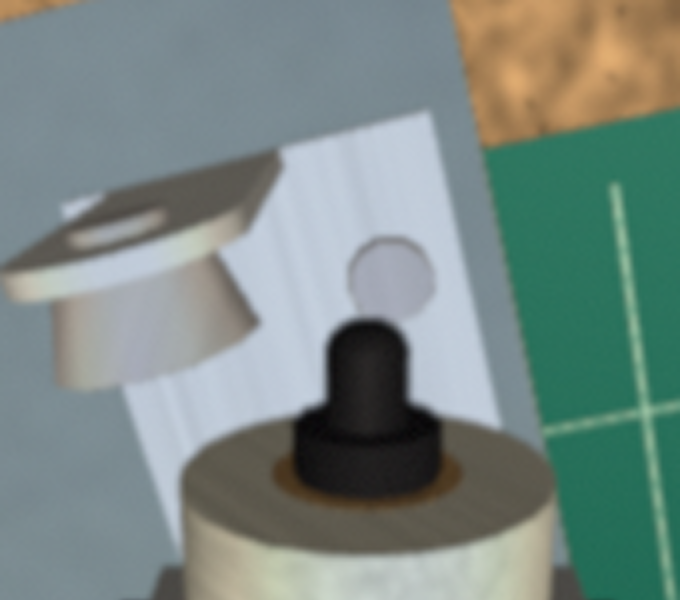

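```bash
python3 -m inch '[[[-0.0003,-0.0013,0],0,30],[[0,0,0],0,30]]'
python3 -m inch '[[[-0.0025,0.0005,0],0.052,30],[[0,0,0],0,30]]'
python3 -m inch '[[[-0.0025,0.0003,0],0.052,30],[[0,0,0],0,30]]'
```

```text
clock: 10.25
tcp_pos: [0.5438, 0.2012, 0.0395]
ee_rot: [-2.438, -1.98, -0.001]
contact_force: [2.0, 6.7, -1.6]
opening: 0.0432
clock: 10.45
tcp_pos: [0.5412, 0.2018, 0.0396]
ee_rot: [-2.384, -2.046, -0.001]
contact_force: [2.1, 7.6, -3.1]
opening: 0.0434
clock: 10.65
tcp_pos: [0.5386, 0.2021, 0.0396]
ee_rot: [-2.33, -2.107, -0.001]
contact_force: [1.5, 7.3, -2.3]
opening: 0.0435
```

```bash
python3 -c "
from h import *
snap('wrist','w8',(230,100,400,250),4)
snap('scene','s8',(420,190,500,270),7)"
```

```text
(no output)
```

View pics/w8.png

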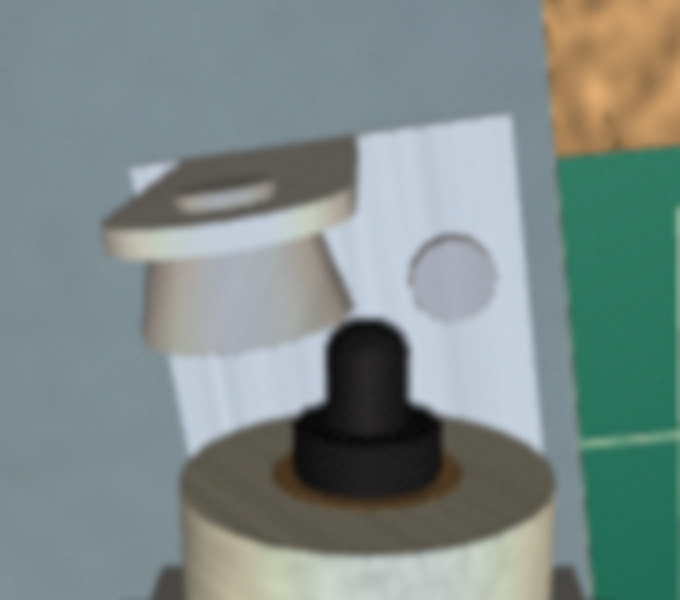

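View pics/s8.png

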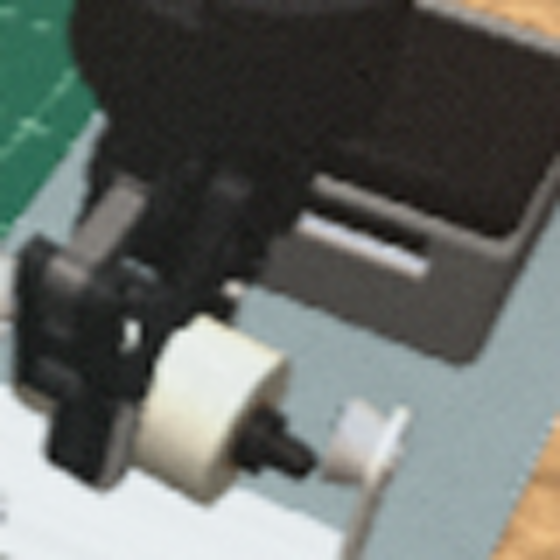

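```bash
python3 -m inch '[[[-0.0002,-0.0012,0],0,30],[[0,0,0],0,30]]'
python3 -m inch '[[[-0.0025,0.0002,0],0.052,30],[[0,0,0],0,30]]'
python3 -m inch '[[[-0.0021,0.0001,0],0.044,30],[[0,0,0],0,30]]'
python3 -m inch '[[[-0.0021,0,0],0.044,30],[[0,0,0],0,30],[[0,0,0],0,30]]'
python3 -c "
from h import *
snap('wrist','w9',(230,100,400,250),4)
snap('scene','s9',(400,180,500,265),7)"
```

```text
clock: 10.95
tcp_pos: [0.5387, 0.2008, 0.0396]
ee_rot: [-2.332, -2.105, -0.001]
contact_force: [1.5, 7.3, -1.9]
opening: 0.0434
clock: 11.15
tcp_pos: [0.536, 0.2011, 0.0396]
ee_rot: [-2.274, -2.167, -0.001]
contact_force: [2.4, 7.9, -2.9]
opening: 0.0435
clock: 11.35
tcp_pos: [0.5339, 0.2012, 0.0396]
ee_rot: [-2.226, -2.216, -0.001]
contact_force: [2.7, 7.5, -2.3]
opening: 0.0435
clock: 11.65
tcp_pos: [0.5319, 0.2012, 0.0396]
ee_rot: [-2.179, -2.263, -0.001]
contact_force: [2.2, 7.4, -2.1]
opening: 0.0432
```

View pics/w9.png

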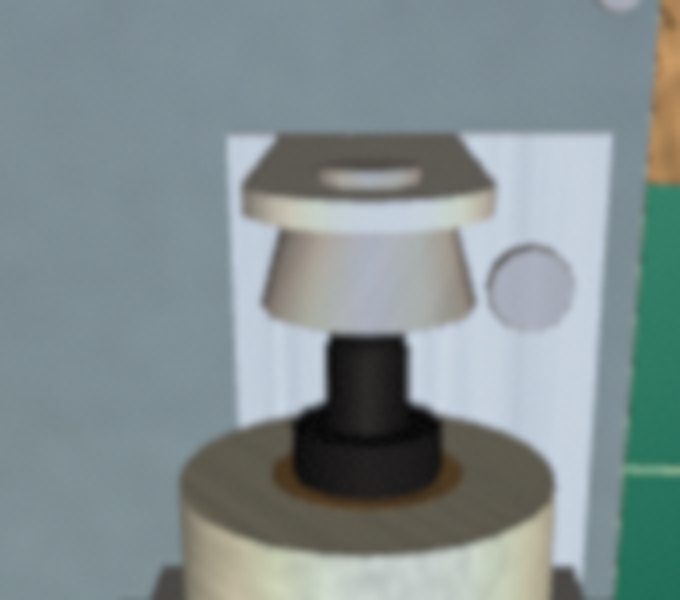

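View pics/s9.png

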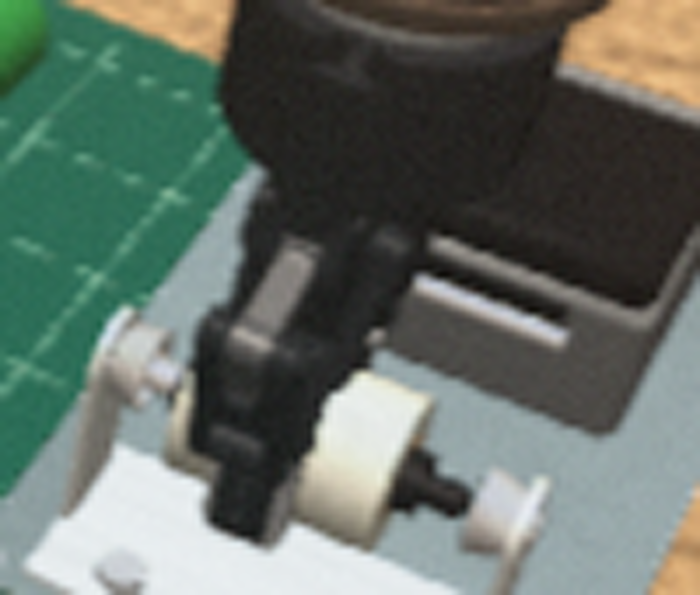

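Spindle aligned: tail tip (367,335) sits right in front of the left cup's mouth, cup centre (368,310). The nose is in the right cup. Now I ease out.

```bash
python3 -m inch '[[[0,0.001,0],0,30],[[0,0.001,0],0,30],[[0,0,0],0,30]]'
python3 -m inch '[[[0,0.001,0],0,30],[[0,0.001,0],0,30],[[0,0,0],0,30]]'
python3 -m inch '[[[0,0.001,0],0,30],[[-0.0002,0.001,0],0,30],[[0,0,0],0,30]]'
python3 -m inch '[[[0,0.001,0],0,30],[[0,0.001,0],0,30],[[0,0,0],0,30]]'
```

```text
clock: 12.05
tcp_pos: [0.5319, 0.2032, 0.0395]
ee_rot: [-2.179, -2.263, -0.001]
contact_force: [0.9, 7.2, -2.1]
opening: 0.0435
clock: 12.35
tcp_pos: [0.5319, 0.2052, 0.0396]
ee_rot: [-2.179, -2.263, -0.001]
contact_force: [0.4, 7.3, -1.9]
opening: 0.0434
clock: 12.65
tcp_pos: [0.5317, 0.2071, 0.0396]
ee_rot: [-2.179, -2.263, -0.001]
contact_force: [2.1, 5.5, -1.5]
opening: 0.0433
clock: 12.95
tcp_pos: [0.5317, 0.209, 0.0396]
ee_rot: [-2.179, -2.263, -0.001]
contact_force: [1.6, 6.0, -3.1]
opening: 0.0437
```

```bash
python3 -m inch '[[[0,0.001,0],0,30],[[-0.0002,0.001,0],0,30],[[0,0,0],0,30]]'
python3 -m inch '[[[0,0.0007,0],0,30],[[0,0,0],0,30]]'
python3 -m inch '[[[0,0.0006,0],0,30],[[0,0,0],0,30]]'
python3 -c "
from h import *
snap('wrist','w10',(230,100,400,250),4)"
```

```text
clock: 13.25
tcp_pos: [0.5316, 0.211, 0.0396]
ee_rot: [2.179, 2.263, 0.001]
contact_force: [2.7, 4.7, -1.9]
opening: 0.0433
clock: 13.45
tcp_pos: [0.5314, 0.2116, 0.0395]
ee_rot: [2.178, 2.264, 0.0]
contact_force: [2.0, 4.5, -1.9]
opening: 0.0434
clock: 13.65
tcp_pos: [0.5314, 0.2121, 0.0395]
ee_rot: [2.177, 2.265, 0.0]
contact_force: [1.9, 4.2, -2.3]
opening: 0.043
```

View pics/w10.png

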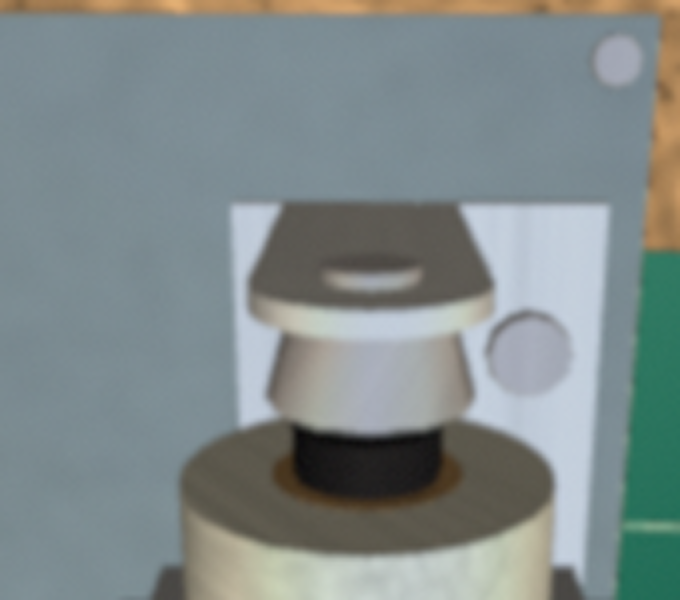

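```bash
for i in 1; do :; done; python3 -m inch '[[[0,0.0006,0],0,30],[[0,0,0],0,30]]'
python3 -m inch '[[[0,0.0005,0],0,30],[[0,0,0],0,30]]'
python3 -m inch '[[[0,0.0005,0],0,30],[[0,0,0],0,30]]'
```

```text
clock: 13.9
tcp_pos: [0.5313, 0.2123, 0.0395]
ee_rot: [2.177, 2.265, -0.001]
contact_force: [3.6, 0.2, -1.4]
opening: 0.0433
clock: 14.1
tcp_pos: [0.5313, 0.2125, 0.0395]
ee_rot: [2.176, 2.265, -0.001]
contact_force: [2.7, -5.0, -0.8]
opening: 0.0436
clock: 14.3
tcp_pos: [0.5313, 0.2126, 0.0394]
ee_rot: [2.176, 2.264, -0.002]
contact_force: [2.8, -8.6, -0.1]
opening: 0.0436
```

Tail floor found: the net force fell from +4.2 N (spring at 4 mm) through zero. I'll back off to near zero net force, then release.

```bash
python3 -m inch '[[[0.0003,-0.0006,0],0,30],[[0,0,0],0,30]]'
python3 -m inch '[[[0.0003,-0.0004,0],0,30],[[0,0,0],0,30]]'
```

```text
clock: 14.5
tcp_pos: [0.5314, 0.2125, 0.0394]
ee_rot: [2.177, 2.265, -0.002]
contact_force: [-0.2, -5.9, -0.7]
opening: 0.0435
clock: 14.7
tcp_pos: [0.5315, 0.2125, 0.0394]
ee_rot: [-2.176, -2.265, 0.001]
contact_force: [-2.9, -5.0, 1.6]
opening: 0.0433
```

```bash
python3 -m inch '[[[-0.0003,-0.0006,0],0,30],[[0,0,0],0,30]]' 20
python3 -m inch '[[[0,-0.0003,0],0,30],[[0,0,0],0,30]]'
```

```text
clock: 14.9
tcp_pos: [0.5315, 0.2123, 0.0394]
ee_rot: [-2.176, -2.265, -0.001]
contact_force: [-0.2, 1.3, -0.9]
opening: 0.0433
clock: 15.1
tcp_pos: [0.5315, 0.2121, 0.0395]
ee_rot: [-2.176, -2.265, -0.001]
contact_force: [-0.8, 4.6, -1.5]
opening: 0.0438
```

```bash
python3 -m inch '[[[0,0.0004,0],0,30],[[0,0,0],0,30]]'
python3 -m inch '[[[0,0,0],0,52],[[0,0,0],0,54],[[0,0,0],0,58],[[0,0,0],0,64],[[0,0,0],0,72]]'
python3 -c "
from h import *
snap('wrist','w11',(200,100,440,280),3.3)
snap('scene','s11',(400,180,500,265),7)"
```

```text
clock: 15.3
tcp_pos: [0.5315, 0.2122, 0.0394]
ee_rot: [-2.176, -2.265, 0.0]
contact_force: [-0.0, 3.6, -1.7]
opening: 0.0438
clock: 15.8
tcp_pos: [0.5316, 0.212, 0.0395]
ee_rot: [2.177, 2.265, -0.0]
contact_force: [-1.0, 0.9, -0.3]
opening: 0.0617
```

View pics/w11.png

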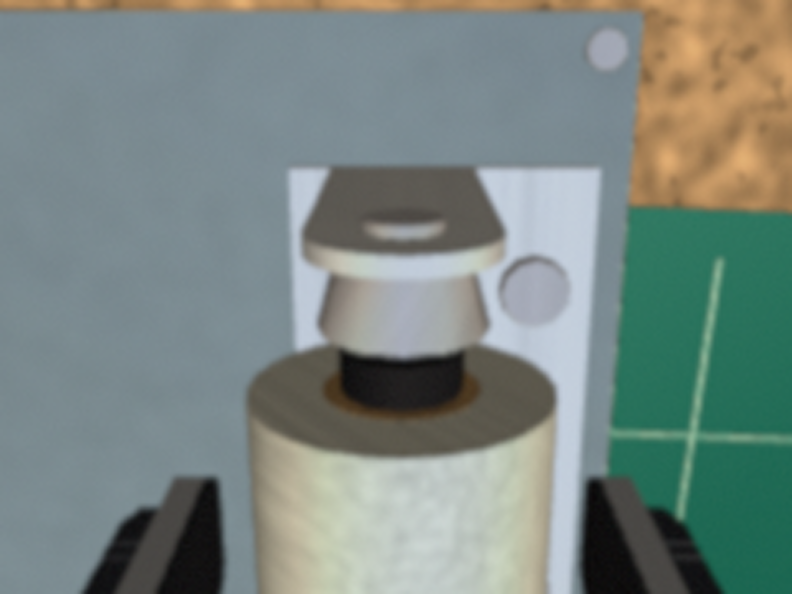

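View pics/s11.png

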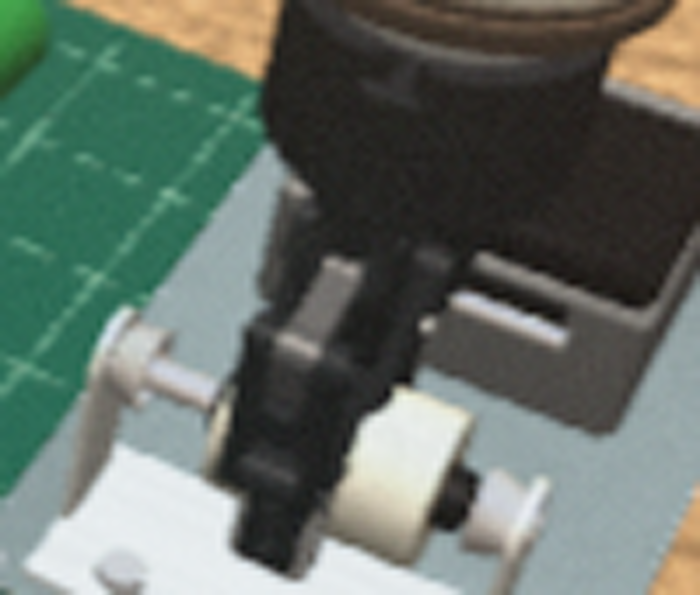

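Released, and the roll stays in both cups. I'll open further and lift straight up.

```bash
python3 -m inch '[[[0,0,0],0,90],[[0,0,0],0,90],[[0,0,0.01],0,90],[[0,0,0.02],0,90],[[0,0,0.03],0,90]]'
python3 -m inch '[[[0,0,0.04],0,90],[[0,0,0.04],0,90],[[0,-0.04,0.03],0,90],[[0,-0.04,0],0,90],[[0,-0.04,0],0,90]]'
python3 -m inch '[[[-0.02,-0.04,0],0,90],[[0,0,0],0,90],[[0,0,0],0,90]]'
python3 -c "
from h import *
snap('wrist','w12');snap('scene','s12',(390,170,510,270),6.5)"
```

```text
clock: 16.4
tcp_pos: [0.5309, 0.2119, 0.0997]
ee_rot: [-2.176, -2.265, 0.003]
contact_force: [0.5, 0.1, 0.3]
opening: 0.0769
clock: 16.9
tcp_pos: [0.5316, 0.091, 0.2114]
ee_rot: [2.174, 2.265, 0.003]
contact_force: [0.6, -0.2, -0.2]
opening: 0.0769
clock: 17.2
tcp_pos: [0.5114, 0.0514, 0.2104]
ee_rot: [2.178, 2.263, 0.001]
contact_force: [0.2, -0.6, -0.3]
opening: 0.0767
```

View pics/s12.png

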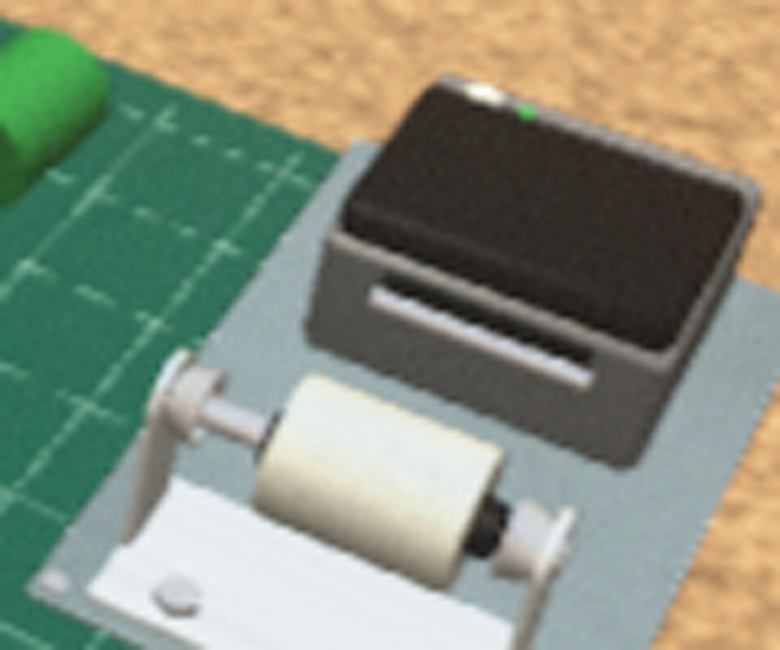

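View pics/w12.png

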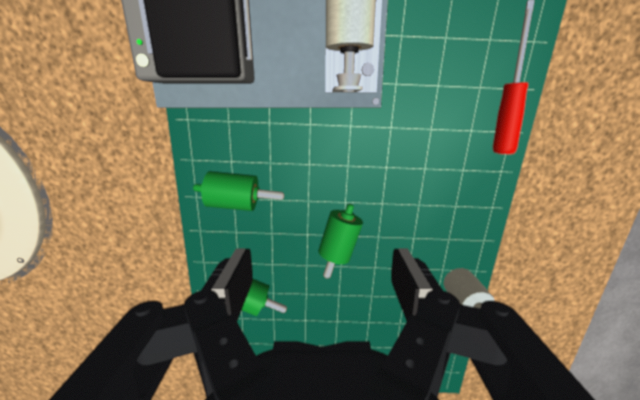

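```bash
python3 -m inch '[[[0,0.03,0.02],0,90],[[0,0.03,0.02],0,90],[[0,0,0],0,90],[[0,0,0],0,90]]'
python3 - <<'E'
from h import *
from fit import w
s=snap("wrist","w13")
p=[.5316,.2128,.0388,-.0053]
for n,X in [("Lmouth",(0,45,60)),("Lfloor",(0,54,60)),("Rmouth",(0,-45,60)),("rollL end top seated",(0,30.5+5-.0,81)),("rollR",(0,-21.5,81)),("tube end L",(0,42,67)),("tube R",(0,-26,67))]: print(n,proj(s,w(p,X,1)))
im=s["image"][:,:,::-1];cv2.imwrite("pics/c13.png",cv2.resize(im[0:150,280:430],None,fx=5,fy=4,interpolation=cv2.INTER_CUBIC)[:600])
E
```

```text
clock: 17.7
tcp_pos: [0.5116, 0.1134, 0.2495]
ee_rot: [2.173, 2.268, 0.0]
contact_force: [0.2, -0.9, -0.0]
opening: 0.0767
Lmouth [344.98    49.7249]
Lfloor [345.246   40.2599]
Rmouth [342.5789 135.1499]
rollL end top seated [346.351   56.3641]
rollR [344.6066 115.0299]
tube end L [345.4244  51.6762]
tube R [343.5056 118.7056]
```

View pics/c13.png

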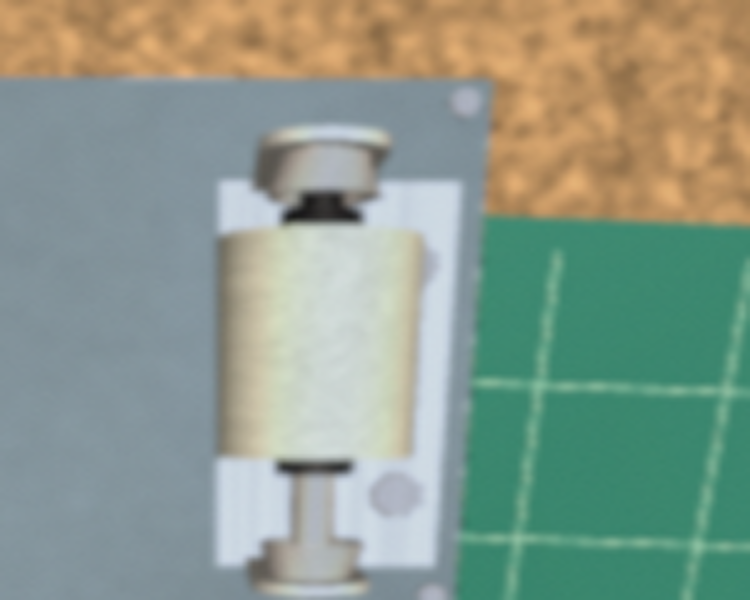

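```bash
python3 -m inch '[[[0,0,0],0,90]]'; python3 -c "
from bench import job
print(job.sign_off())"
```

```text
clock: 17.85
tcp_pos: [0.5114, 0.1119, 0.2487]
ee_rot: [-2.176, -2.265, 0.002]
contact_force: [-0.7, -0.2, 0.3]
opening: 0.0771
the job is handed in; nothing more can be done
None
```

The white paper roll is loaded in the bracket with both spindle ends in their cups. I released the roll, cleared the arm and handed the job in at about 17.9 s.

- **Order of work:** The sprung nose went into the right (-y) cup at a 22° yaw. I pressed the spindle about 15 mm shorter while swinging it into line, then eased the tail into the left cup in steps of 1 mm or less.
- **Forces:** The tail touched the cup floor when the spring force read 4.2 N, which matches the 4 mm seated compression. The wrist force at step ends peaked at about 9 N. The tail pressed the cup with at most about 13 N, by my estimate.
- **Final checks:** The last close-up views show the roll level in both cups, with its centre within about 1 mm of where I predicted it. The roll's length in the picture came out about 2 px (roughly 2 mm) shorter than predicted, so the picture is only a rough check. I rely mainly on the felt floor contact for the seating.
- **Other objects:** I kept clear of the other things on the bench, and the last wide view showed nothing disturbed. The magnet and meter were not in that view.

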